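# Index the spring-locked condiment carousel to the salt

## Robot

A 6-joint arm with a two-finger parallel gripper is mounted at the origin on a cart in front of the work surface, level with it; the furniture and walls round the work are solid. World frame = base frame: x ahead of the robot, y to its left, z up, the work surface at z = 0. Lengths are in m, angles in rad, forces in N, time in s.
With the tool pointing down it reaches from about 0.25 to 0.775 m from the base axis. Payload 8.9 kg.
Tool frame: the origin (TCP) lies on the centre line of the jaws, within the pads' length; the fingertips stand 19 mm ahead of it and the grasp point (between the pads) is the TCP (arm.tip_reach is the distance from the TCP to the fingertips, in m); z points along the fingers, y is the line along which they close (so a half turn about z gives the same grasp; the last joint's range is limited). The gripper opens to 85 mm and grips with 20 to 120 N. Pads are 22 mm wide; open, the fingers measure 114 mm over their backs; the gripper's body (76 mm by 85 mm) begins 54 mm behind the grasp point. The pads swing forward as they close: fully open they stand 13 mm farther back than shut.
Start: joints at [1.201, 0.291, -0.153, 1.127, 0, 1.431], TCP at [0.12, 0.511, 0.25] pointing down, gripper open.
Joint ranges: [-2.52, 2.52], [-0.91, 1.74], [-1.3, 1.37], [-1.96, 2.02], [-1.52, 1.47], [-3.14, 3.14]. Speed limits (rad/s): [2.22, 2.22, 2.79, 3.14, 3.14, 3.14].

## Interface

Orientations are given as a rotation vector (axis times angle).
In Python, from cell import arm, eyes gives the robot as it stands (arm), with the cameras (eyes).
- The arm moves only by the shell command python3 shift.py [FORCE], which reads ROWS from standard input. ROWS is a JSON list of rows, 1 to 5 of them, each of 7 numbers: a rotation vector rx, ry, rz in units of 0.25 rad, then dx, dy, dz in units of 25 mm, then the finger opening in m; each row is the pose to reach, as a shift and turn from the pose commanded when the command began, along the tool's axes at that moment; what a row does not reach only later rows make up. A row lasts 1/8 s, in which the tool goes at most 0.0625 m and 0.188 rad, less where a joint would pass 70% of its speed; a pose out of reach is approached as far as the arm can. The fingers move at their own pace and stop on an object; FORCE is the grip in N (left out, the last holds). Time passes only in rows, so rows that do not move let the fingers close. It prints the time, the measured TCP pose, the force, the opening and the grip force at its end. Input that does not fit is refused with a message, and nothing moves.
- arm.state(): the state, without advancing time (a new reading comes with each control period).
- eyes.capture(name): name is "scene" or "top" or "wrist"; returns the picture (384x512x3 uint8, blue, green, red); there is no depth.
- eyes.camera_params(name): a dict with "vertical_fov" (degrees; the focal length in pixels is half the picture's height over the tangent of half this angle, whatever the lens; pixels are square), "cx", "cy" (the principal point, pixels), "cam_to_world" (4x4, takes a point from camera to world coordinates). Camera axes: x right, y up, looking along -z (the intrinsics and any distortion apply to the point x, -y, -z); pixel columns grow to the right and rows downward; lengths in m; the calibration is good to about 2 mm. A picture is of the moment at which its call begins: read the wrist's pose just before it. camera_params takes no time and is no camera call; for the wrist camera it gives the pose at the moment of the call.
- arm.hand_in(): hands the job in; it is judged then, once.
The state is a dict: "t": time; "joint_pos": joint angles; "qvel": joint speeds; "effort": joint torques, N m; "ee_pos": TCP position; "eef_rot": TCP orientation; "contact_force": force on the tool from outside, world axes, zero at the start; "ft_torque": the same for the moment, N m; "gripper_width": finger opening in m; "grip_force": force on a finger pad.
Only numpy, scipy, OpenCV 4.12 (cv2) and the standard library are available. Lean on these libraries where they do the work, as an engineer would, in place of code of your own. Each camera call takes 0.05 s, during which the arm holds its last target. There are 200 camera calls.

## Task

Bring the salt shaker round to the front of the condiment carousel, at the white pointer, by turning the carousel to its next stop: pull up the red spring knob, swing the turntable the way that brings the salt forward, and let the pin snap fully home in the slot of that stop. Do not touch, lift or topple the jars and shakers, leave the blue cup and the small jug where they are, and let go of the knob.

Things in the scene. Friction and masses are not known exactly. Their poses are not given: they have to be found in the camera images.
- carousel_base: Fixed black round carousel base, 288 mm across, 12 mm thick. Origin: centre of its underside, on the vertical turning axis. Its -x side is the front, marked by a small white pointer on the rim. Beside the home slot, clamped to the base to either side, is a bright steel stop shoe with one slot and a brass thumbscrew just outside that slot.
- home_slot (a point): Fixed point: mouth of the home slot, at the base's front, 115 mm from the axis, 22 mm above the shelf. From it a level track 24 mm wide runs both ways at that radius. Slots: 12 mm wide along the circle, 9 mm deep, one here and one in each stop shoe. A shoe's slot is 35 to 55 degrees round from here; just where is not reported: look, or feel for it. Elsewhere the track is unbroken.
- turntable (a joint): Angle (rad) of the wooden turntable (176 mm across, floor 32 mm and rim 40 mm above the shelf) about the vertical axis; 0 as found, pin in the home slot; positive counterclockwise seen from above; limits +-1.1. Locked while the pin is in a slot; with the pin out it turns with light friction (about 1 N at the knob).
- index_pin (a joint): Lift (m) of the spring plunger: 0 = fully home in a slot, about 0.008 = tip riding on the track, 0.016 = limit. The spring pushes down, 5 N at home, 10 N at the limit. Pin 8 mm thick, round tip. Let down on the track and pushed sideways at the knob (1 to 4 N) it slides along, drops into the next slot by itself and stops dead at the slot's wall.
- pull_knob (a point): On the red knob's axis at mid-waist, 75 mm above the shelf with the pin home, 115 mm from the turning axis, at the front at the start; moves with plunger and turntable. Waist 22 mm thick, from 12 mm below to 10 mm above this point; flange above 30 mm across, top at +22 mm; lower rim 26 mm across at -15 to -18 mm; the housing below, 19 mm across, ends at -21 mm.
- salt_shaker: Clear glass salt shaker with a grey domed top, 44 mm across, 90 mm tall, standing loose on the turntable about 55 mm from the axis, about 45 degrees to the left or to the right of the knob. Origin: centre of its underside.
- spice_jar_2: Glass spice jar with a yellow lid, 45 mm across, 107 mm tall, standing loose on the turntable at the other side of the knob from the salt. Origin: centre of its underside.
- spice_jar_3: Glass spice jar with a dark lid, 43 mm across, 99 mm tall, standing loose at the back of the turntable. Origin: centre of its underside.
- blue_cup: Small light blue cup, 63 x 87 x 51 mm, to the left of the carousel. A bystander. Origin: centre of its underside.
- small_jug: Small dark blue jug, 67 x 103 x 85 mm, to the right of the carousel. A bystander. Origin: centre of its underside.

How it is judged:
By the outcome, as a careful person would: the job done as asked, in the order asked, and still so for the second after the job is handed in, with the robot touching nothing.
It also fails if it takes over 43 s, if anything falls off the work surface, if the arm or the gripper's body presses on something with over 40 N, if the wrist force passes 120 N, or if a joint passes its speed limit or range.

## Working session

There is one attempt and no reset: what is moved stays moved. The work goes in short steps, Python scripts to look and compute and a shell command to move; the robot and the scene stay as the last step left them, time stands still between calls to the robot, and variables do not carry over. Pictures are saved under pics/ and viewed, at most 10 in all, crops included, and the job is handed in when it is done.

```bash
ls; mkdir -p pics
python3 - <<'E'
from cell import arm, eyes
import cv2,numpy as np
np.set_printoptions(precision=4,suppress=True)
for n in("scene","top"):
    im=eyes.capture(n);cv2.imwrite(f"pics/{n}0.png",im);p=eyes.camera_params(n);print(n,p)
s=arm.state();print(s["t"],s["ee_pos"],s["eef_rot"],s["contact_force"],arm.tip_reach)
E
```

```text
cell.py
pics
shift.py
scene {'vertical_fov': 56.01879634206795, 'cx': 261.1262529519653, 'cy': 200.97534166935972, 'cam_to_world': array([[ 0.906 ,  0.2565, -0.3367,  0.1674],
       [-0.4232,  0.5603, -0.712 , -0.652 ],
       [ 0.0061,  0.7876,  0.6162,  0.7063],
       [ 0.    ,  0.    ,  0.    ,  1.    ]])}
top {'vertical_fov': 54.8535375027199, 'cx': 256.98624491703697, 'cy': 185.87639204166072, 'cam_to_world': array([[ 0.1246,  0.9696, -0.2107,  0.3276],
       [-0.9922,  0.1213, -0.0286,  0.0641],
       [-0.0021,  0.2126,  0.9771,  1.0222],
       [ 0.    ,  0.    ,  0.    ,  1.    ]])}
0.1 [0.12   0.5107 0.2498] [-0.3618 -3.1204  0.0018] [ 0.0797  0.4328 -0.1912] 0.019
```

View pics/scene0.png

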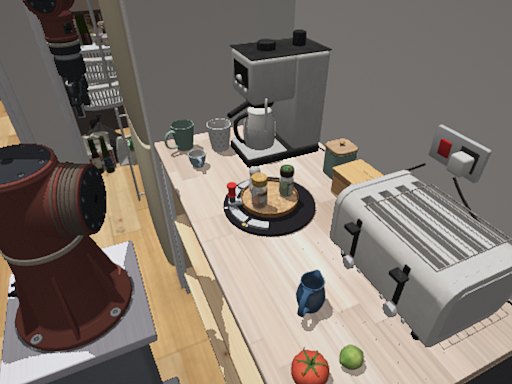

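View pics/top0.png

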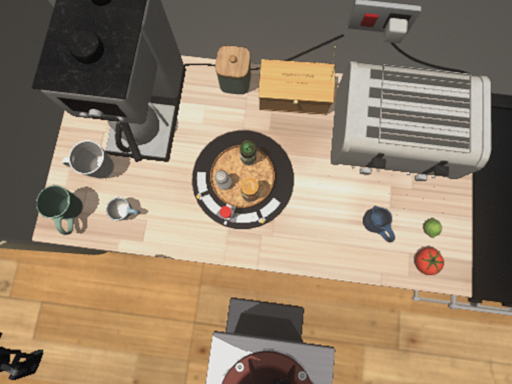

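Run:
```python
import cv2
a=cv2.imread("pics/top0.png")[120:240,180:310]
cv2.imwrite("pics/topc.png",cv2.resize(a,None,fx=5,fy=5,interpolation=cv2.INTER_CUBIC))
```

```text
(no output)
```

View pics/topc.png

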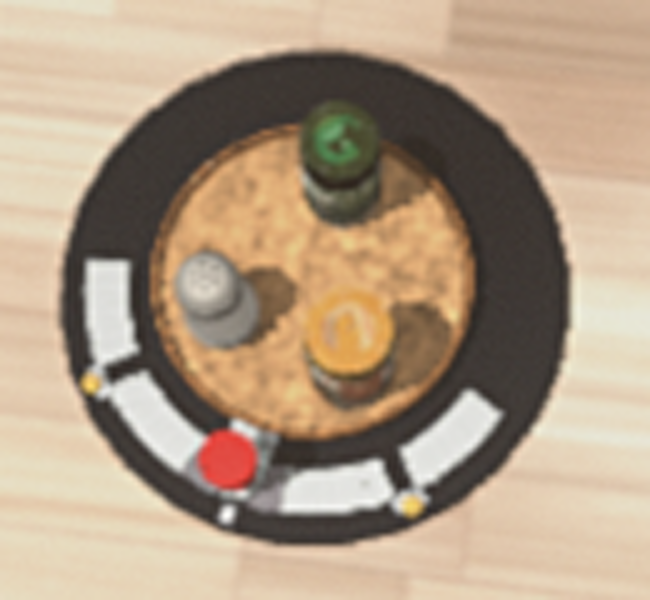

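```bash
cat > h.py <<'E'
import numpy as np
from cell import arm, eyes
np.set_printoptions(precision=4,suppress=True)
def ray(cam,u,v,z,P=None):
    p=P or eyes.camera_params(cam);f=192/np.tan(np.radians(p["vertical_fov"]/2));T=p["cam_to_world"]
    d=T[:3,:3]@np.array([(u-p["cx"])/f,-(v-p["cy"])/f,-1]);o=T[:3,3]
    return o+d*(z-o[2])/d[2]
E
python3 - <<'E'
from h import *
from scipy.optimize import least_squares
c=lambda u,v,z:ray("top",180+(u-2)/5,120+(v-2)/5,z)
rim=np.array([c(u,v,.012)for u,v in[(62,297),(570,290),(315,50),(315,545),(130,120),(130,467),(500,120),(500,473)]])
r=least_squares(lambda p:np.hypot(*(rim[:,:2]-p[:2]).T)-p[2],[.5,0,.14]);C=r.x[:2];print("centre,R",r.x,r.fun)
for n,u,v,z in[("pointer",227,515,.013),("knobtop",228,460,.097),("slotL",125,370,.022),("slotR",398,475,.022),("screwL",92,382,.024),("screwR",411,505,.024),("salt",205,278,.122),("yel",350,330,.139),("dark",341,145,.131)]:
    p=c(u,v,z)[:2];d=p-C;print(n,p,"r",np.hypot(*d),"ang",np.degrees(np.arctan2(d[1],d[0]))%360)
s=arm.state();from scipy.spatial.transform import Rotation as R
print(R.from_rotvec(s["eef_rot"]).as_matrix())
E
```

```text
centre,R [0.5646 0.1361 0.1438] [-0.0011 -0.0013 -0.0018 -0.0002  0.0028 -0.0008  0.0005  0.0018]
pointer [0.4324 0.1675] r 0.13592661132715433 ang 166.63357791355855
knobtop [0.4512 0.1623] r 0.11640717333603309 ang 166.95101856366637
slotL [0.5037 0.2338] r 0.11515686161729866 ang 121.95403186081515
slotR [0.4646 0.0773] r 0.11598558714769329 ang 210.41682579336495
screwL [0.4944 0.2504] r 0.13414293719126502 ang 121.54773042373415
screwR [0.449  0.0683] r 0.13401706722218015 ang 210.36378750077827
salt [0.5375 0.1843] r 0.05530902658932091 ang 119.37849028670409
yel [0.5164 0.1079] r 0.05584616675802707 ang 210.33410512301165
dark [0.6122 0.1251] r 0.04886084614869372 ang 346.97899233294453
[[-0.9735  0.2288 -0.0004]
 [ 0.2288  0.9735 -0.0011]
 [ 0.0001 -0.0012 -1.    ]]
```

The top view is clear. The knob is at 167°, the salt is clockwise of it, and the target shoe slot is at about 210°, so the turntable must turn +43.5°. The tool's closing line is already tangential to the circle, so I'll move above the knob.

Units first: shifts go in units of 25 mm and turns go in units of 0.25 rad. So -0.25 m is -10, -0.2 m is -8.

```bash
echo '[[0,0,0,-2,-1.28,0,0.085],[0,0,0,-4,-2.6,0,0.085],[0,0,0,-6,-3.92,0,0.085],[0,0,0,-8,-5.2,0,0.085],[0,0,0,-10,-6.52,0,0.085]]' | python3 shift.py; echo '[[0,0,0,-2,-1.28,0,0.06],[0,0,0,-4,-2.6,0,0.06],[0,0,0,-6.144,-4.012,0,0.06],[0,0,0,-6.144,-4.012,2,0.06],[0,0,0,-6.144,-4.012,3.2,0.06]]' | python3 shift.py
python3 - <<'E'
from h import *
import cv2
s=arm.state();print(s["t"],s["ee_pos"],s["eef_rot"],s["gripper_width"],s["contact_force"])
p=eyes.camera_params("wrist");print(p)
cv2.imwrite("pics/w1.png",eyes.capture("wrist"))
E
```

```text
t: 0.72
ee_pos: [0.3271, 0.2937, 0.2502]
eef_rot: [0.361, 3.121, 0.0]
contact_force: [0.2, 0.4, -0.6]
gripper_width: 0.0852
grip_force: 0.0
t: 1.35
ee_pos: [0.4524, 0.1613, 0.1682]
eef_rot: [-0.365, -3.118, 0.001]
contact_force: [0.5, -0.1, 0.4]
gripper_width: 0.0598
grip_force: 0.0
1.35 [0.4524 0.1613 0.1682] [-0.3649 -3.1183  0.0009] 0.05977963534776008 [ 0.5132 -0.1295  0.417 ]
{'vertical_fov': 59.57624605264126, 'cx': 249.14305539445317, 'cy': 192.95113242697792, 'cam_to_world': array([[ 0.2304, -0.9399, -0.2519,  0.3877],
       [ 0.9731,  0.2222,  0.0609,  0.1757],
       [-0.0013, -0.2591,  0.9658,  0.2933],
       [ 0.    ,  0.    ,  0.    ,  1.    ]])}
```

View pics/w1.png

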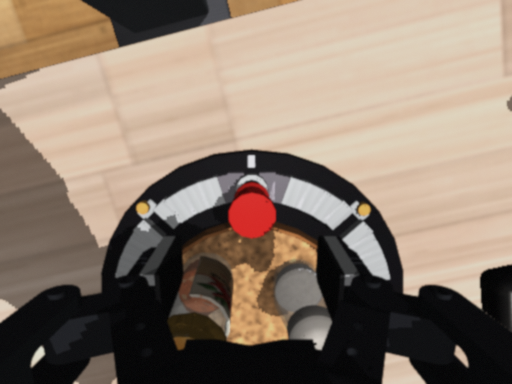

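Run:
```python
from h import *
import cv2
C=np.array([.5646,.1361])
for n,u,v,z in[("knob",252,214,.097),("pointer",251,160,.013),("screwR",143,208,.024),("screwL",364,210,.024)]:
    p=ray("wrist",u,v,z)[:2];d=p-C;print(n,p,np.hypot(*d),np.degrees(np.arctan2(d[1],d[0]))%360)
a=cv2.imread("pics/w1.png")[150:270,100:260]
cv2.imwrite("pics/w1c.png",cv2.resize(a,None,fx=5,fy=5,interpolation=cv2.INTER_CUBIC))
```

```text
knob [0.449  0.1621] 0.11849824943466258 167.3239660096515
pointer [0.4299 0.1661] 0.13797704397919694 167.42519110638955
screwR [0.4468 0.0698] 0.1351632140563075 209.37933599535805
screwL [0.4906 0.2485] 0.13456523270067286 123.36923848596412
```

View pics/w1c.png

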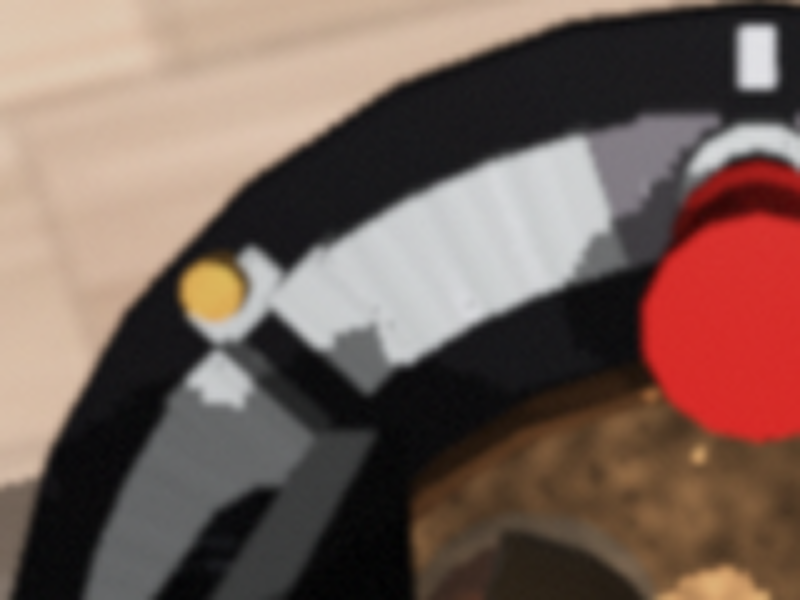

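```bash
echo '[[0,0,0,0.04,0.04,1.6,0.06],[0,0,0,0.04,0.04,3.2,0.06],[0,0,0,0.04,0.04,3.2,0.04],[0,0,0,0.04,0.04,3.2,0.024],[0,0,0,0.04,0.04,3.2,0.02]]' | python3 shift.py 50; echo '[[0,0,0,0,0,0,0.02],[0,0,0,0,0,0,0.02],[0,0,0,0,0,0,0.02]]' | python3 shift.py
```

```text
t: 2.02
ee_pos: [0.4522, 0.1639, 0.0916]
eef_rot: [0.361, 3.12, 0.001]
contact_force: [-1.9, 0.3, 0.6]
gripper_width: 0.0276
grip_force: 49.9
t: 2.4
ee_pos: [0.4523, 0.1638, 0.0914]
eef_rot: [0.361, 3.12, 0.001]
contact_force: [-4.7, -0.0, 7.7]
gripper_width: 0.0275
grip_force: 50.5
```

To row units: -0.015 m is -0.6, -0.012 m is -0.48.

```bash
echo '[[0,0,0,0,0,-0.12,0.02],[0,0,0,0,0,-0.24,0.02],[0,0,0,0,0,-0.36,0.02],[0,0,0,0,0,-0.48,0.02],[0,0,0,0,0,-0.6,0.02]]' | python3 shift.py 60
python3 - <<'E'
from h import *
import cv2
a=eyes.capture("scene")[140:240,190:323];b=eyes.capture("wrist")
cv2.imwrite("pics/g1.png",np.hstack([cv2.resize(a,(400,300),interpolation=cv2.INTER_CUBIC),cv2.resize(b,(400,300))]))
print(arm.state()["contact_force"])
E
```

```text
t: 3.02
ee_pos: [0.4521, 0.1636, 0.1054]
eef_rot: [0.362, 3.121, -0.0]
contact_force: [0.6, 0.4, -9.3]
gripper_width: 0.0273
grip_force: 59.5
[ 0.2669  0.8608 -9.4738]
```

View pics/g1.png

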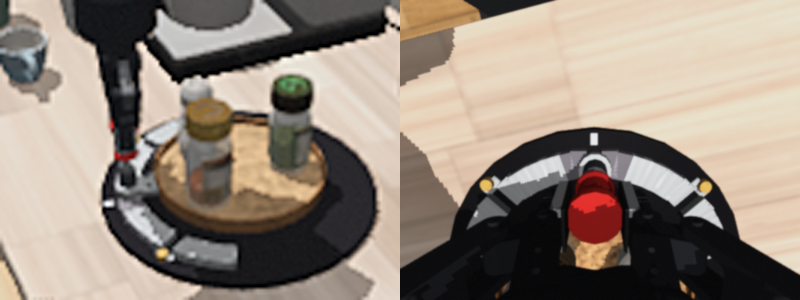

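The plunger is gripped and up by about 14 mm, since the spring reads 9.4 N. The pin is clear, so I'll swing in an arc.

To row units: -0.0206 m is -0.824, -0.0069 m is -0.276, -0.3 rad is -1.2.

```bash
echo '[[0,0,-0.24,-0.008,-0.276,0,0.02],[0,0,-0.48,-0.032,-0.552,0,0.02],[0,0,-0.72,-0.076,-0.824,0,0.02],[0,0,-0.96,-0.132,-1.092,0,0.02],[0,0,-1.2,-0.204,-1.36,0,0.02]]' | python3 shift.py; echo '[[0,0,-0.24,-0.008,-0.276,0,0.02],[0,0,-0.48,-0.032,-0.552,0,0.02],[0,0,-0.72,-0.076,-0.824,0,0.02],[0,0,-0.96,-0.132,-1.092,0,0.02],[0,0,-1.2,-0.204,-1.36,0,0.02]]' | python3 shift.py; echo '[[0,0,0,0,0,0,0.02]]' | python3 shift.py
python3 - <<'E'
from h import *
p=arm.state()["ee_pos"][:2]-[.5646,.1361];print(np.hypot(*p),np.degrees(np.arctan2(p[1],p[0]))%360)
E
```

```text
t: 3.75
ee_pos: [0.4492, 0.129, 0.1052]
eef_rot: [0.111, -3.14, 0.0]
contact_force: [1.1, -0.2, -8.7]
gripper_width: 0.0272
grip_force: 59.6
t: 4.38
ee_pos: [0.4566, 0.0953, 0.1052]
eef_rot: [0.579, -3.087, 0.001]
contact_force: [1.0, 0.4, -9.1]
gripper_width: 0.0272
grip_force: 59.7
t: 4.5
ee_pos: [0.4566, 0.0952, 0.1052]
eef_rot: [0.574, -3.088, 0.001]
contact_force: [-0.4, -1.9, -9.9]
gripper_width: 0.027
grip_force: 59.7
0.11548995086965977 200.7654577183244
```

```bash
echo '[[0,0,0,0,0,0.08,0.02],[0,0,0,0,0,0.16,0.02],[0,0,0,0,0,0.24,0.02],[0,0,0,0,0,0.24,0.02]]' | python3 shift.py; echo '[[0,0,0,0,0,0,0.034],[0,0,0,0,0,0,0.034],[0,0,0,0,0,0,0.034]]' | python3 shift.py
```

```text
t: 5.0
ee_pos: [0.4565, 0.0957, 0.0995]
eef_rot: [0.576, -3.088, 0.001]
contact_force: [-2.9, -4.8, -1.2]
gripper_width: 0.027
grip_force: 60.4
t: 5.38
ee_pos: [0.4571, 0.0961, 0.0996]
eef_rot: [-0.577, 3.087, 0.0]
contact_force: [-0.5, 0.4, -0.5]
gripper_width: 0.034
grip_force: 0.0
```

To row units: -0.0069 m is -0.276, -0.0008 m is -0.032, -0.12 rad is -0.48.

```bash
echo '[[0,0,-0.12,0,-0.14,0.04,0.034],[0,0,-0.24,-0.008,-0.276,0.08,0.034],[0,0,-0.36,-0.02,-0.412,0.08,0.034],[0,0,-0.48,-0.032,-0.552,0.08,0.034]]' | python3 shift.py; echo '[[0,0,-0.06,0,-0.068,0,0.034],[0,0,-0.12,0,-0.14,0,0.034]]' | python3 shift.py
python3 - <<'E'
from h import *
p=arm.state()["ee_pos"][:2]-[.5646,.1361];print(np.hypot(*p),np.degrees(np.arctan2(p[1],p[0]))%360)
E
```

```text
t: 5.88
ee_pos: [0.4621, 0.0839, 0.0972]
eef_rot: [0.765, -3.047, -0.004]
contact_force: [-1.4, 7.5, 2.7]
gripper_width: 0.0337
grip_force: 3.8
t: 6.12
ee_pos: [0.4638, 0.0805, 0.0972]
eef_rot: [0.809, -3.035, -0.002]
contact_force: [-0.6, 0.9, 0.5]
gripper_width: 0.0339
grip_force: 0.4
0.115081603030234 208.884313246079
```

```bash
for i in 1 2; do echo '[[0,0,-0.04,0,-0.048,0,0.034],[0,0,-0.08,0,-0.092,0,0.034]]' | python3 shift.py; done
```

```text
t: 6.38
ee_pos: [0.4653, 0.0778, 0.0973]
eef_rot: [0.838, -3.028, 0.001]
contact_force: [-1.3, -0.2, 0.1]
gripper_width: 0.0344
grip_force: 0.1
t: 6.62
ee_pos: [0.4664, 0.076, 0.0973]
eef_rot: [0.868, -3.019, 0.0]
contact_force: [0.3, 0.9, -0.6]
gripper_width: 0.034
grip_force: 0.5
```

```bash
for i in 1 2; do echo '[[0,0,-0.04,0,-0.048,0,0.034],[0,0,-0.08,0,-0.092,0,0.034]]' | python3 shift.py; done
python3 - <<'E'
from h import *
import cv2
p=arm.state()["ee_pos"][:2]-[.5646,.1361];print(np.hypot(*p),np.degrees(np.arctan2(p[1],p[0]))%360)
a=eyes.capture("scene")[140:240,190:323];b=eyes.capture("wrist")
cv2.imwrite("pics/g2.png",np.hstack([cv2.resize(a,(400,300),interpolation=cv2.INTER_CUBIC),cv2.resize(b,(400,300))]))
E
```

```text
t: 6.88
ee_pos: [0.4676, 0.0742, 0.0973]
eef_rot: [-0.898, 3.01, 0.0]
contact_force: [-0.8, 1.1, -0.3]
gripper_width: 0.0342
grip_force: 0.5
t: 7.12
ee_pos: [0.4687, 0.0724, 0.0973]
eef_rot: [0.928, -3.001, -0.001]
contact_force: [-1.3, 3.9, 0.9]
gripper_width: 0.0343
grip_force: 2.0
0.11509842263042351 213.58211622538127
```

View pics/g2.png

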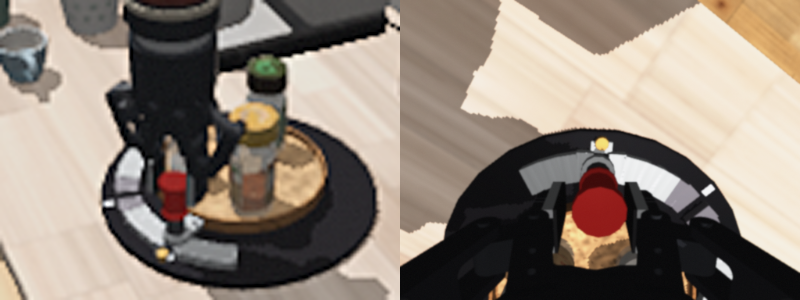

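To row units: -0.0012 m is -0.048, -0.0006 m is -0.024, -0.01 rad is -0.04.

```bash
echo '[[0,0,-0.02,0,-0.024,0,0.034],[0,0,-0.04,0,-0.048,0,0.034]]' | python3 shift.py
python3 - <<'E'
from h import *
import cv2
C=np.array([.5646,.1361]);p=arm.state()["ee_pos"][:2]-C;print(np.hypot(*p),np.degrees(np.arctan2(p[1],p[0]))%360)
P=eyes.camera_params("wrist");b=eyes.capture("wrist")
h=b.astype(int);m=((h[...,2]>110)&(h[...,1]<60)&(h[...,0]<60)).astype(np.uint8)
n,l,st,ce=cv2.connectedComponentsWithStats(m);i=1+np.argmax(st[1:,4]);print(st[i],ce[i])
x,y,w,hh,_=st[i];ys,xs=np.where(l==i)
# flange top disc: bottom rows; width of widest row
u=x+w/2;v=y+hh-w/2
for z in(.097,.105):
    q=ray("wrist",u,v,z,P);e=ray("wrist",u+w/2,v,z,P);d=q[:2]-C
    print(z,u,v,w,q,"r",np.hypot(*d),"ang",np.degrees(np.arctan2(d[1],d[0]))%360,"diam",2*np.linalg.norm(e-q))
E
```

```text
t: 7.48
ee_pos: [0.469, 0.0721, 0.0972]
eef_rot: [0.943, -2.996, -0.003]
contact_force: [-2.6, 8.1, 1.8]
gripper_width: 0.0338
grip_force: 4.0
0.11499359606616812 213.8013265088203
[ 221  239   70   64 3420] [255.4819 270.6635]
0.097 256.0 268.0 70 [0.4665 0.0735 0.097 ] r 0.11639268980479923 ang 212.52620017817588 diam 0.028794049761743823
0.105 256.0 268.0 70 [0.4631 0.0709 0.105 ] r 0.12058962181904619 ang 212.70434903295575 diam 0.026952524843627867
```

The push is now meeting resistance like a wall, and the flange size and radius match the pin-home height. I'll back off, open and rise to check.

To row units: -0.03 m is -1.2, 0.0035 m is 0.14, 0.01 rad is 0.04.

```bash
echo '[[0,0,0.02,0,0.08,0,0.034],[0,0,0.04,0,0.14,0,0.05],[0,0,0.04,0,0.14,0,0.06],[0,0,0.04,0,0.14,0,0.06],[0,0,0.04,0,0.14,-1.2,0.06]]' | python3 shift.py; echo '[[0,0,0,0,0,-1.6,0.06],[0,0,0,0,0,-3.2,0.06],[0,0,0,0,0,-3.2,0.06]]' | python3 shift.py
python3 - <<'E'
from h import *
import cv2
P=eyes.camera_params("wrist");b=eyes.capture("wrist");C=np.array([.5646,.1361])
cv2.imwrite("pics/w3.png",b[100:292,130:386].repeat(3,0).repeat(3,1))
h=b.astype(int);m=((h[...,2]>170)&(h[...,1]<70)&(h[...,0]<70)).astype(np.uint8)
n,l,st,ce=cv2.connectedComponentsWithStats(m);i=1+np.argmax(st[1:,4]);print(st[i],ce[i])
x,y,w,hh,_=st[i]
for z in(.097,.105):
    q=ray("wrist",x+w/2,y+hh-w/2,z,P);d=q[:2]-C;print(z,q,np.hypot(*d),np.degrees(np.arctan2(d[1],d[0]))%360)
E
```

```text
t: 8.15
ee_pos: [0.466, 0.074, 0.1262]
eef_rot: [0.926, -2.998, -0.001]
contact_force: [-0.3, 0.2, -0.3]
gripper_width: 0.0605
grip_force: 0.0
t: 8.52
ee_pos: [0.4694, 0.0741, 0.21]
eef_rot: [-0.926, 2.997, -0.003]
contact_force: [-0.4, 0.4, -0.3]
gripper_width: 0.0597
grip_force: 0.0
[242 176  30  37 349] [262.0029 192.3066]
0.097 [0.4678 0.0792 0.097 ] 0.11228638952265196 210.44979004017225
0.105 [0.466  0.0777 0.105 ] 0.11459776041247548 210.6125076271985
```

View pics/w3.png

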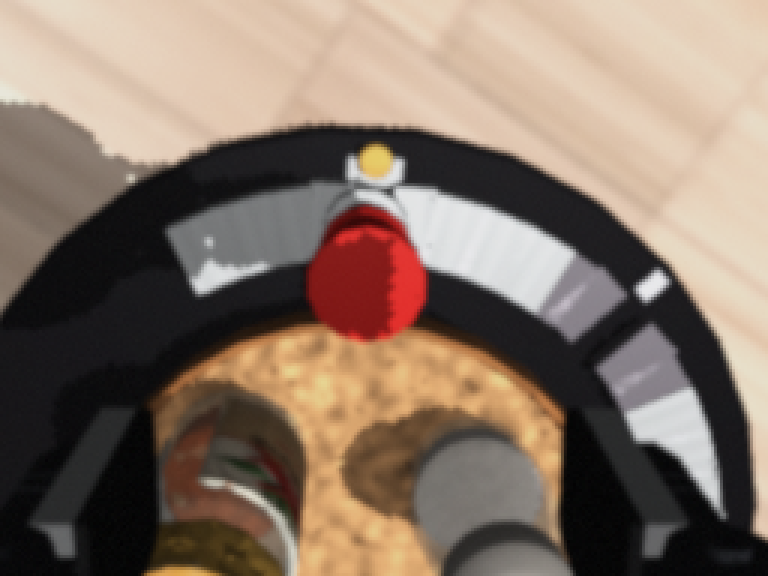

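Run:
```python
from h import *
C=np.array([.5646,.1361])
for n,u,v,zs in[("knob",252.3,194.3,(.097,.105)),("screw",255.2,153.3,(.024,)),("pointer",347.7,194.7,(.013,)),("housing",252,166,(.05,))]:
  for z in zs:
    q=ray("wrist",u,v,z);d=q[:2]-C;e=ray("wrist",u+39.3,v,z);print(n,z,q[:2],np.hypot(*d),np.degrees(np.arctan2(d[1],d[0]))%360,np.linalg.norm(e-q))
import cv2
b=eyes.capture("top");a=b[120:240,180:310]
cv2.imwrite("pics/t3.png",np.hstack([cv2.resize(a,(520,480),interpolation=cv2.INTER_CUBIC)]))
```

```text
knob 0.097 [0.4657 0.0745] 0.11654786068909907 211.9345809720693 0.02869196921834608
knob 0.105 [0.4639 0.0732] 0.11875652156717104 212.00986202287893 0.027719677513241982
screw 0.024 [0.4481 0.0662] 0.13584932583093767 210.9466008367969 0.036351755020723346
pointer 0.013 [0.4315 0.1663] 0.136468536656552 167.22927430682753 0.03886878978996302
housing 0.05 [0.4557 0.0676] 0.1286706449923395 212.1416600789088 0.03363091913356934
```

Vision says the knob is at 212° against a slot at 211° ± 1° of play, with its radius and diameter matching the home height. I'll confirm by touching the flange top lightly with closed fingers. Home would put the TCP at about 0.116, on-track at about 0.124.

To row units: 0.003 m is 0.12, 0.0018 m is 0.072.

```bash
echo '[[0,0,0,0.12,0.072,0,0],[0,0,0,0.12,0.072,0,0],[0,0,0,0.12,0.072,1.2,0],[0,0,0,0.12,0.072,2.4,0],[0,0,0,0.12,0.072,3.2,0]]' | python3 shift.py; echo '[[0,0,0,0,0,0.12,0],[0,0,0,0,0,0.24,0]]' | python3 shift.py; echo '[[0,0,0,0,0,0.04,0],[0,0,0,0,0,0.08,0]]' | python3 shift.py;echo '[[0,0,0,0,0,0.04,0],[0,0,0,0,0,0.08,0]]' | python3 shift.py
```

```text
t: 9.25
ee_pos: [0.463, 0.0739, 0.1256]
eef_rot: [0.927, -3.0, -0.001]
contact_force: [0.0, 0.5, -0.3]
gripper_width: -0.0001
grip_force: 0.0
t: 9.5
ee_pos: [0.4642, 0.074, 0.1215]
eef_rot: [-0.927, 3.001, -0.0]
contact_force: [0.5, -0.4, -0.1]
gripper_width: 0.0001
grip_force: 0.0
t: 9.75
ee_pos: [0.4644, 0.074, 0.1198]
eef_rot: [-0.927, 3.001, -0.0]
contact_force: [0.1, 0.8, 0.8]
gripper_width: -0.0001
grip_force: 0.0
t: 10.0
ee_pos: [0.4641, 0.074, 0.1174]
eef_rot: [-0.927, 3.001, -0.0]
contact_force: [0.7, -1.0, -0.7]
gripper_width: -0.0003
grip_force: 0.0
```

Not on the track, because there is no contact at 0.1174. I'll feel a little further for the home height.

To row units: 0.001 m is 0.04.

```bash
echo '[[0,0,0,0,0,0.04,0],[0,0,0,0,0,0.04,0]]' | python3 shift.py; echo '[[0,0,0,0,0,0.04,0],[0,0,0,0,0,0.04,0]]' | python3 shift.py
```

```text
t: 10.25
ee_pos: [0.4639, 0.074, 0.1162]
eef_rot: [0.927, -3.001, -0.0]
contact_force: [0.7, -0.1, 0.3]
gripper_width: -0.0003
grip_force: 0.0
t: 10.5
ee_pos: [0.4641, 0.074, 0.1158]
eef_rot: [-0.927, 3.001, -0.0]
contact_force: [-2.2, -0.4, 6.6]
gripper_width: -0.0
grip_force: 3.4
```

Contact came at TCP 0.116, so the flange top is at 0.097 and the pin is fully home. I'll retreat upward, then take a final look and hand in.

To row units: -0.16 m is -6.4, -0.13 m is -5.2.

```bash
echo '[[0,0,0,0,0,-1.2,0],[0,0,0,0,0,-3.2,0],[0,0,0,0,0,-5.2,0],[0,0,0,3.2,0,-6.4,0],[0,0,0,4.8,0,-6.4,0]]' | python3 shift.py; echo '[[0,0,0,2,0,0,0],[0,0,0,2,0,0,0]]' | python3 shift.py
python3 - <<'E'
from h import *
import cv2
b=eyes.capture("top");cv2.imwrite("pics/t4.png",cv2.resize(b[100:250,90:410],(800,375),interpolation=cv2.INTER_CUBIC))
E
```

```text
t: 11.12
ee_pos: [0.3646, 0.0057, 0.2765]
eef_rot: [-0.929, 2.999, -0.002]
contact_force: [0.5, -1.4, 0.7]
gripper_width: 0.0002
grip_force: 0.0
t: 11.38
ee_pos: [0.3216, -0.0229, 0.2755]
eef_rot: [-0.922, 3.003, -0.001]
contact_force: [0.4, 0.7, 0.4]
gripper_width: -0.0
grip_force: 0.0
```

View pics/t4.png

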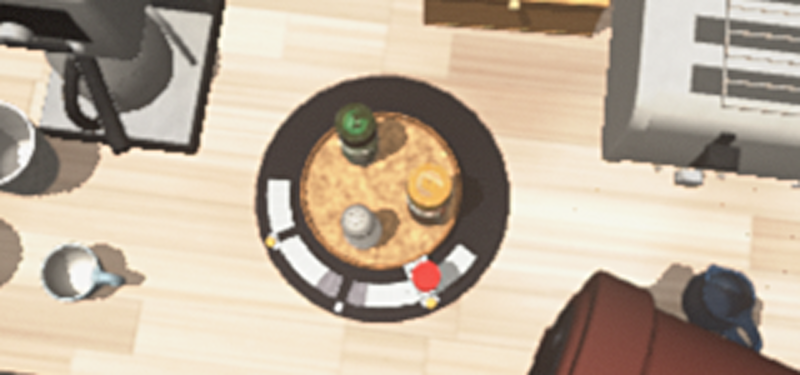

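The salt at (362,225) now faces the white pointer at (338,308), and the knob at (427,277) sits by the right shoe's screw. All the jars are upright and the cup and jug haven't moved.

```bash
python3 -c "
from cell import arm, eyes
print(arm.hand_in())"
```

```text
the job is handed in; nothing more can be done
None
```

The salt shaker is at the white pointer, with the turntable swung about 44° counterclockwise, the pin fully home in the shoe's slot and the knob let go; I handed the job in at about 11.5 s.

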